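# Unlock and pop open the wooden spice box

### The job

Open the wooden spice box: slide its black child-lock catch all the way aside, then press the red button it was covering fully in, so that the lid pops ajar and stays so. Leave the white box next to it, which has a blue catch, untouched.

Things in the scene. Friction and masses are not known exactly. Their poses are not given: they have to be found in the camera images.
- spice_box: Fixed wooden box, 120 deep (x), 170 wide (y), 70 high, yaw within 23 degrees. Origin: centre of underside; x to its back, y along the catch's slide, z up; mm in this frame below. Front half (x -60 to 0): level pale deck, z = 70, bearing catch and button, with two 2-high rails at x = -54 and -6. Back half: brown flush lid, hinged at the rear, which rises with the button, its front edge 17 when fully in.
- spice_catch (a joint): Black catch sliding along the box's +y, in m: 0 = over the button, 0.070 = fully aside (stop). Starts at 0 to 0.008, hiding the button; about 2 N of friction; stays where left. A cover 46 (x) by 44 (y) mm, flat top at z = 88, with an upright fin on its middle: 36 long (x), 12 thick (y), top at z = 118. Its centre: box x = -30, y = -50 + the slide in mm.
- spice_button (a joint): Depth of the round red button in m: 0 = out, 0.008 = fully in (hard stop). 28 mm diameter, centre at box x = -30, y = -50; its top is at z = 81 when out, 73 when in. Pushed straight down with about 4 N; stays in where left. The catch covers it until slid aside.
- white_box: White plastic box of the same build and size, with a blue catch (over a yellow button), fixed beside the wooden one, on either side of it. Same origin and axes. Not to be touched.
Things that resemble listed ones, but are neither listed nor needed, are in the scene too. Of the things that look like the spice_box, the larger one is meant.

How it is judged:
On the way, in this order (a step that is already met when the one before it is completed fails the run):
1. the black catch is slid aside (55 mm or more of its 70 mm) with the red button still out (value of joint spice_catch above 0.055 m and value of joint spice_button below 0.002 m), for 0.1 s.
2. the red button is pressed in (6 mm or more of its 8 mm), the catch still aside (value of joint spice_button above 0.006 m and value of joint spice_catch above 0.055 m), for 0.2 s.
At the end, for the whole second after the job is handed in: The spice box's catch is aside (at least 55 of 70 mm) and its red button stays pressed in (at least 6 of 8 mm), so that the lid stands ajar (all of step 2); the robot touches nothing.
It fails at once if the robot touches the white box (more than 2 N by fingers or arm) (contact force between any of the fingers, the arm and white_box above 2 N).
It also fails if it takes over 35 s, if anything falls off the work surface, if the arm or the gripper's body presses on something with over 40 N, if the wrist force passes 120 N, or if a joint passes its speed limit or range.

### The arm

A 7-joint arm with a two-finger parallel gripper is mounted at the origin on the work surface. World frame = base frame: x ahead of the robot, y to its left, z up, the work surface at z = 0. Lengths are in m, angles in rad, forces in N, time in s.
With the tool pointing down it reaches from about 0.35 to 0.9 m from the base axis. Payload 8.1 kg.
Tool frame: the origin (TCP) lies midway between the tips of the shut fingers; the grasp point (between the pads) lies 19 mm behind it (arm.hold_point_z is the z of the grasp point in the tool frame, in m); z points along the fingers, y is the line along which they close (so a half turn about z gives the same grasp; the last joint's range is limited). The gripper opens to 92 mm and grips with 3 to 60 N. Pads are 19 mm wide; open, the fingers measure 130 mm over their backs; the gripper's body (75 mm by 190 mm) begins 47 mm behind the grasp point.
Start: joints at [-1.306, 0.434, 0.025, 1.573, -0.012, 1.134, -0.075], TCP at [0.225, 0.583, 0.227] pointing down, gripper open.
Joint ranges: [-2.62, 2.62], [-0.44, 2.09], [-1.27, 1.32], [0.08, 2.57], [-1.32, 4.46], [0.12, 2], [-2.74, 2.74]. Speed limits (rad/s): [2.22, 2.22, 3.01, 3.01, 3.14, 3.14, 3.14].

### API

Orientations are given as a rotation vector (axis times angle).
In Python, from cell import arm, get_image, camera_params, job gives the robot as it stands.
- The arm moves only by the tool send_rows, never from a script. Its argument "deltas" is a list of rows, each a list of 3 entries, a list of its own where there are three numbers: the shift along the world's x, y, z in m, then the turn, a rotation vector about the world's x, y, z in rad, then the finger opening in m, from 0 to 0.0918. In form: [[[tx, ty, tz], [ax, ay, az], gripper], ...]. A call has exactly 10 rows; each row shifts and turns the commanded pose from where the row before left it; what a row does not reach is not made up. A row lasts 1/10 s, in which the tool goes at most 50 mm and 8.59 degrees, less where a joint would pass 70% of its speed; a pose out of reach is approached as far as the arm can. A call with a gripper value outside its range is refused whole. The fingers move at their own pace and stop on an object; "force" is the grip in N (left out, the last holds). Time passes only in rows, so rows that do not move let the fingers close, or fill a call up. It gives the time, the measured TCP pose, the force and the opening at its end, in the units of the state.
- arm.observe(): the state, without advancing time (a new reading comes with each control period).
- get_image(name): name is "side" or "top" or "wrist"; returns the picture (420x560x3 uint8, red, green, blue); there is no depth.
- camera_params(name): a dict with "fov_y" (degrees; the focal length in pixels is half the picture's height over the tangent of half this angle, whatever the lens; pixels are square), "cx", "cy" (the principal point, pixels), "rvec" (rotation vector, rad) and "tvec" (3), from world to camera coordinates, as OpenCV has them. Camera axes: x right, y down, z forward; pixel columns grow to the right and rows downward; lengths in m; the calibration is good to about 2 mm. A picture is of the moment at which its call begins: read the wrist's pose just before it. camera_params takes no time and is no camera call; for the wrist camera it gives the pose at the moment of the call.
- job.sign_off(): hands the job in, once; it reports no verdict.
The state is a dict: "clock": time; "joints": joint angles; "dq": joint speeds; "joint_efforts": joint torques, N m; "position": TCP position; "ee_rot": TCP orientation; "force": force on the tool from outside, world axes, zero at the start; "ft_torque": the same for the moment, N m; "width": opening from 0.0 (shut) to 1.0 (fully open).
Only numpy, scipy, OpenCV 4.12 (cv2) and the standard library are available. Lean on these libraries where they do the work, as an engineer would, in place of code of your own. Each camera call takes 0.05 s, during which the arm holds its last target. There are 200 camera calls.

## Working session

There is one attempt and no reset: what is moved stays moved. The work goes in short steps, Python scripts to look and compute and a tool call to move; the robot and the scene stay as the last step left them, time stands still between calls to the robot, and variables do not carry over. Pictures are saved under pics/ and viewed, on a budget of 10 in all, crops included, one or two more only if the job needs it, and the job is handed in when it is done.

Besides the shell and the picture viewer there is one more tool, called as a command line: name --argument value ..., lists and objects as JSON in quotes. send_rows: Moves the arm, as the interface text tells. Its arguments: {"type":"object","properties":{"deltas":{"type":"array","items":{"type":"array"}},"force":{"type":"number"}},"required":["deltas"]}

```bash
mkdir -p pics
cat > h.py <<'E'
import numpy as np, cv2
from cell import arm, get_image, camera_params, job
def K(p):
    f=210/np.tan(np.radians(p['fov_y'])/2); return np.array([[f,0,p['cx']],[0,f,p['cy']],[0,0,1.]])
def ray(p,u,v,z):
    R=cv2.Rodrigues(np.array(p['rvec'],float))[0]; t=np.array(p['tvec'],float)
    d=R.T@np.linalg.inv(K(p))@[u,v,1]; c=-R.T@t
    return c+d*(z-c[2])/d[2]
def proj(p,X):
    return cv2.projectPoints(np.array(X,float).reshape(-1,3),np.array(p['rvec'],float),np.array(p['tvec'],float),K(p),None)[0].reshape(-1,2)
def save(n,im,s=1,box=None):
    if box: im=im[box[1]:box[3],box[0]:box[2]]
    im=cv2.resize(im,None,fx=s,fy=s,interpolation=cv2.INTER_CUBIC); cv2.imwrite('pics/'+n,im[:,:,::-1])
E
python3 - <<'E'
from h import *
for n in ['top','side']:
    im=get_image(n); np.save(n,im); save(n+'0.png',im,1.4); print(camera_params(n))
print(arm.observe(),arm.hold_point_z)
E
```

```text
{'fov_y': 53.349061295773524, 'cx': 288.87310617853814, 'cy': 200.14064519067682, 'rvec': array([ 2.21004403, -2.17916758,  0.08990702]), 'tvec': array([-0.05166038,  0.48920191,  0.94680955])}
{'fov_y': 47.02864679989968, 'cx': 273.2372137175354, 'cy': 211.72246377786408, 'rvec': array([ 2.10374439, -0.94680589,  0.43484881]), 'tvec': array([-0.34319903,  0.29031474,  0.63359561])}
{'clock': 0.1, 'joints': array([-1.30562084,  0.43515339,  0.02494899,  1.57396808, -0.01159024,
        1.13397865, -0.07508499]), 'dq': array([-0.00076335, -0.00084037,  0.0004676 , -0.00378429,  0.0004529 ,
       -0.00030788, -0.00063059]), 'joint_efforts': array([ 2.97269522e-03, -6.69135261e+01,  9.87953804e-01, -3.15149546e+01,
       -6.04758644e-02,  3.74281907e-02,  4.77173808e-05]), 'position': array([0.22459455, 0.58278835, 0.22603781]), 'ee_rot': array([-5.74469279e-01, -3.08849269e+00,  2.13119819e-03]), 'force': array([ 0.04259463,  0.09357295, -0.61713058]), 'ft_torque': array([-0.02057395, -0.02838628, -0.00158086]), 'width': 1.0002605472244213} -0.0188
```

View pics/top0.png

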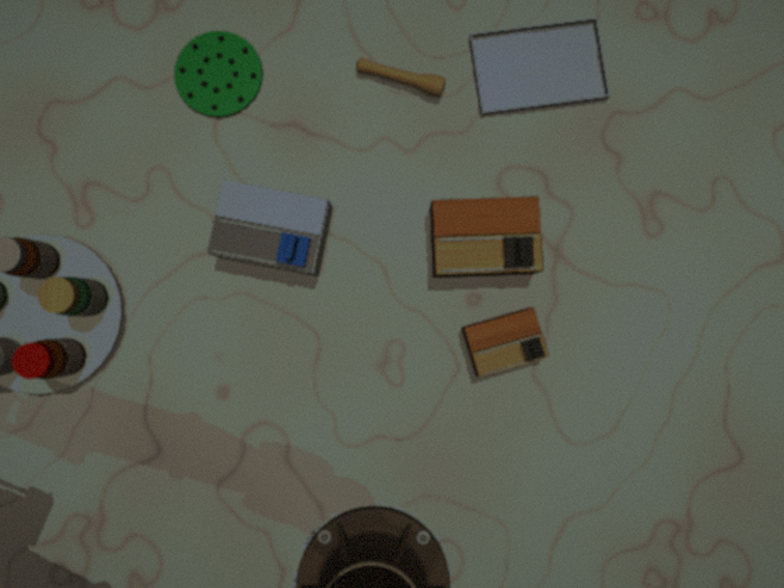

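View pics/side0.png

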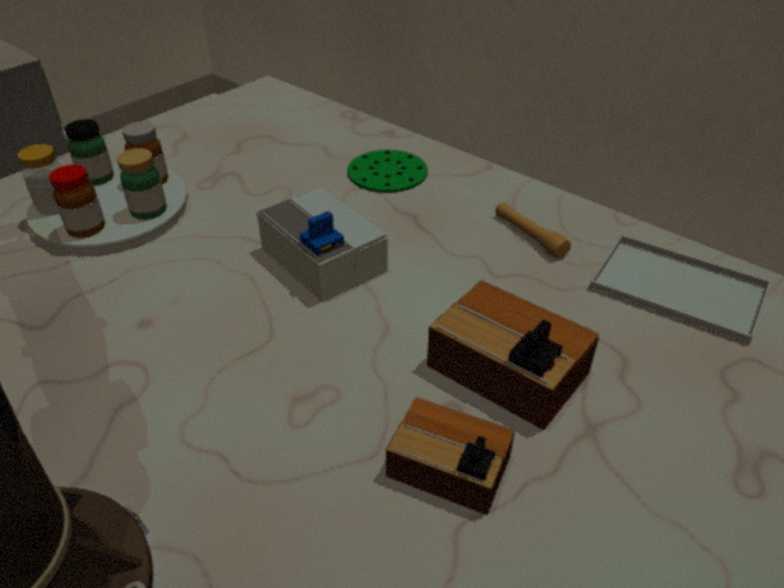

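The top view shows three candidates: the large wooden box at about (487,237), a small wooden box at (505,343), and the white box with the blue catch at (270,228). The large wooden one with the black catch fits the task, and the small one is the decoy. I'll confirm this in a crop.

Run:
```python
from h import *
im=np.load('top.npy'); im=cv2.convertScaleAbs(im,alpha=1.6); save('crop1.png',im,6,(295,130,400,225))
```

```text
(no output)
```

View pics/crop1.png

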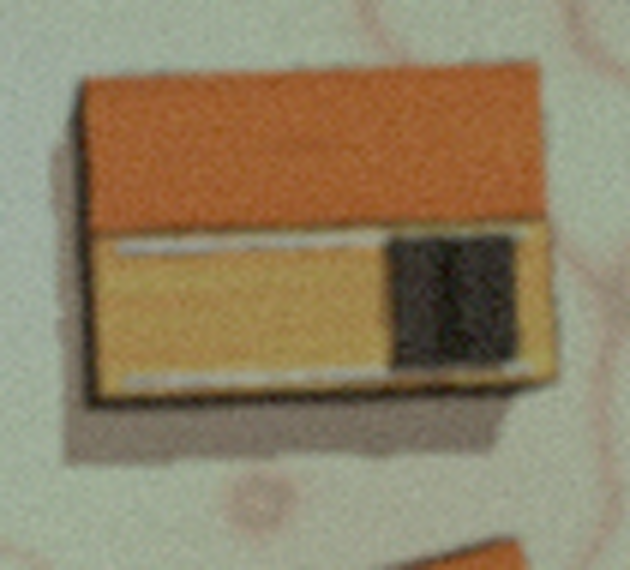

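The crop shows the large wooden box with its brown lid, pale deck with two rails, and black catch at the right (crop 387–518, 235–368). That is the target. The top corners are at crop (82,78), (538,65), (553,382) and (97,398).

Run:
```python
from h import *
from scipy.spatial.transform import Rotation as Ro
from scipy.optimize import least_squares
p=camera_params('top')
c=lambda a:(np.array(a)+.5)/6-.5+[295,130]
obs=c([(82,78),(538,65),(553,382),(97,398)])
B=np.array([(60,85),(60,-85),(-60,-85),(-60,85)])/1000
def W(q,xy,z):
    xy=np.atleast_2d(xy);C,S=np.cos(q[2]),np.sin(q[2])
    return np.c_[q[0]+C*xy[:,0]-S*xy[:,1],q[1]+S*xy[:,0]+C*xy[:,1],np.full(len(xy),z)]
r=least_squares(lambda q:(proj(p,W(q,B,.07))-obs).ravel(),[.5,0,0]); q=r.x
print('pose',q,np.degrees(q[2]),'resid px',r.fun)
k=ray(p,*c((453,300)),.088); C,S=np.cos(q[2]),np.sin(q[2])
d=k[:2]-q[:2]; print('catch centre box',C*d[0]+S*d[1],-S*d[0]+C*d[1])
print('button',W(q,[-.03,-.05],.081),'corner pts',[ray(p,*o,.07).round(4) for o in obs])
w=ray(p,268/1.4,228/1.4,.07);print('white',w)
R=Ro.from_rotvec(arm.observe()['ee_rot']).as_matrix();print(R.round(3),arm.observe()['position'])
np.save('q',q)
```

```text
pose [ 0.55902836 -0.17176439  0.04889021] 2.801202494638751 resid px [-0.42855482 -0.46680637  0.49471614 -0.7454842   0.76393312  0.59753981
 -0.81932826  0.57791998]
catch centre box -0.029339474570683276 -0.044406029570109994
button [[ 0.53150774 -0.22317077  0.081     ]] corner pts [array([ 0.6138, -0.0849,  0.07  ]), array([ 0.6214, -0.2526,  0.07  ]), array([ 0.5045, -0.2579,  0.07  ]), array([ 0.4962, -0.0916,  0.07  ])]
white [0.56474919 0.16978066 0.07      ]
[[-0.933  0.36  -0.   ]
 [ 0.36   0.933 -0.001]
 [-0.    -0.001 -1.   ]] [0.22459455 0.58278835 0.22603781]
```

send_rows --deltas '[[[0.0103,-0.0277,0],[0,0,-0.0385],0],[[0.0103,-0.0277,0],[0,0,-0.0385],0],[[0.0103,-0.0277,0],[0,0,-0.0385],0],[[0.0103,-0.0277,0],[0,0,-0.0385],0],[[0.0103,-0.0277,0],[0,0,-0.0385],0],[[0.0103,-0.0277,0],[0,0,-0.0385],0],[[0.0103,-0.0277,0],[0,0,-0.0385],0],[[0.0103,-0.0277,0],[0,0,-0.0385],0],[[0.0103,-0.0277,0],[0,0,-0.0385],0],[[0.0103,-0.0277,0],[0,0,-0.0385],0]]' --force 20

```text
clock: 1.1
position: [0.3279, 0.3048, 0.2265]
ee_rot: [-1.157, -2.921, 0.001]
force: [0.0, 0.6, 0.2]
width: 0.179
```

send_rows --deltas '[[[0.0103,-0.0277,0],[0,0,-0.0385],0],[[0.0103,-0.0277,0],[0,0,-0.0385],0],[[0.0103,-0.0277,0],[0,0,-0.0385],0],[[0.0103,-0.0277,0],[0,0,-0.0385],0],[[0.0103,-0.0277,0],[0,0,-0.0385],0],[[0.0103,-0.0277,0],[0,0,-0.0385],0],[[0.0103,-0.0277,0],[0,0,-0.0385],0],[[0.0103,-0.0277,0],[0,0,-0.0385],0],[[0.0103,-0.0277,0],[0,0,-0.0385],0],[[0.0103,-0.0277,0],[0,0,-0.0385],0]]'

```text
clock: 2.1
position: [0.4308, 0.028, 0.2266]
ee_rot: [-1.694, -2.645, 0.0]
force: [0.3, 0.9, -0.7]
width: 0.003
```

send_rows --deltas '[[[0.0103,-0.0277,0],[0,0,-0.0385],0],[[0.0103,-0.0277,0],[0,0,-0.0385],0],[[0.0103,-0.0277,0],[0,0,-0.0385],0],[[0.0103,-0.0277,0],[0,0,-0.0385],0],[[0.0103,-0.0277,0],[0,0,-0.0385],0],[[0.0103,-0.0277,0],[0,0,-0.0385],0],[[0.0103,-0.0277,0],[0,0,-0.0385],0],[[0.0103,-0.0277,0],[0,0,-0.0385],0],[[0.0103,-0.0277,0],[0,0,-0.0385],0],[[0.0103,-0.0277,0],[0,0,-0.0385],0]]'

```text
clock: 3.1
position: [0.5339, -0.2487, 0.2264]
ee_rot: [-2.169, -2.272, 0.0]
force: [1.3, 0.3, -0.9]
width: 0.009
```

Run:
```python
from h import *
o=arm.observe(); p=camera_params('wrist'); im=get_image('wrist'); np.save('w1',im)
print(o['position'],o['ee_rot'],o['joints'].round(2),o['force'],o['width'],o['clock'])
q=np.load('q.npy');C,S=np.cos(q[2]),np.sin(q[2])
f=lambda x,y,z:(q[0]+C*x-S*y,q[1]+S*x+C*y,z)
pts=[f(sx*.06,sy*.085,.07) for sx,sy in((1,1),(1,-1),(-1,-1),(-1,1))]+[f(-.03+a*.018,-.0444+b*.006,.118) for a,b in((1,1),(1,-1),(-1,-1),(-1,1))]
pp=proj(p,pts); print(pp.round(0).tolist())
im=cv2.convertScaleAbs(im,alpha=1.6)
for u,v in pp: cv2.circle(im,(int(round(u)),int(round(v))),3,(0,255,0),1)
save('w1.png',im,1.4)
```

```text
[ 0.53390466 -0.24870727  0.2263503 ] [-2.16854441e+00 -2.27215669e+00  3.07653968e-04] [-0.13  0.43  0.68  1.7  -0.29  1.12  0.68] [ 1.25605691  0.31132792 -0.91841547] 0.008522196752594463 3.1
[[397.0, -21.0], [382.0, 201.0], [242.0, 201.0], [236.0, -20.0], [303.0, 153.0], [302.0, 170.0], [252.0, 170.0], [252.0, 153.0]]
```

View pics/w1.png

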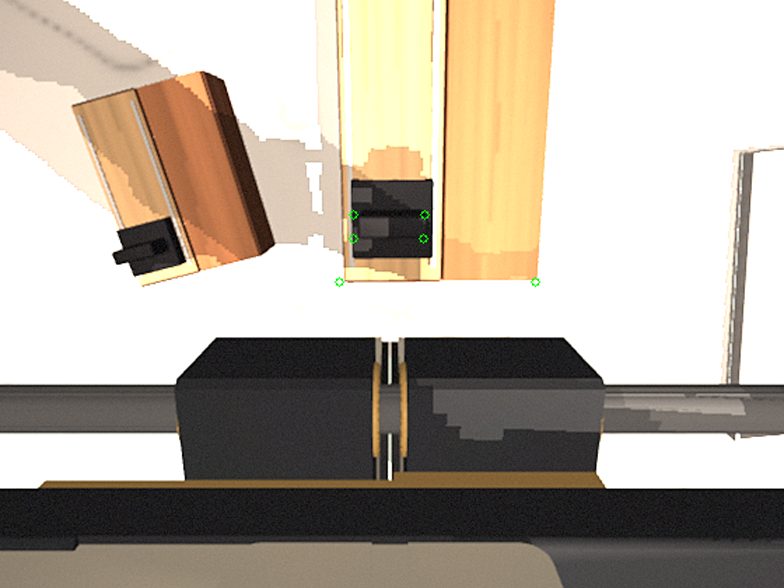

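The overlay is within about 4 px (3 mm) of the box corners, and the fin sits where predicted. The closed fingers look wide, so I'll check their real width before descending.

Run:
```python
from h import *
from scipy.spatial.transform import Rotation as Ro
o=arm.observe();p=camera_params('wrist');R=Ro.from_rotvec(o['ee_rot']).as_matrix();t=o['position']
for v in [(0,0,0),(0,.019,0),(0,-.019,0),(.0095,.019,0),(-.0095,.019,0),(.0095,.019,-.03),(-.0095,.019,-.03)]: print(v,(proj(p,t+R@np.array(v))*1.4).round(0))
Rc=cv2.Rodrigues(np.array(p['rvec']))[0];print('cam',-Rc.T@p['tvec'],R.round(3).tolist())
q=np.load('q.npy');C,S=np.cos(q[2]),np.sin(q[2])
for u,v in [(345,281),(538,279),(441,279)]:
    d=ray(p,u/1.4,v/1.4,.07)[:2]-q[:2]; print('box',C*d[0]+S*d[1],-S*d[0]+C*d[1])
```

```text
(0, 0, 0) [[391. 367.]]
(0, 0.019, 0) [[450. 367.]]
(0, -0.019, 0) [[332. 367.]]
(0.0095, 0.019, 0) [[451. 339.]]
(-0.0095, 0.019, 0) [[449. 394.]]
(0.0095, 0.019, -0.03) [[463. 378.]]
(-0.0095, 0.019, -0.03) [[461. 443.]]
cam [ 0.53107367 -0.18629697  0.3852992 ] [[-0.041, 0.999, 0.001], [0.999, 0.041, -0.004], [-0.004, 0.0, -1.0]]
box -0.056210684427727545 -0.09031655333612099
box 0.06235280326812145 -0.09010914517926438
box 0.002773412421636261 -0.08957802828072109
```

Run:
```python
from h import *
im=cv2.convertScaleAbs(get_image('side'),alpha=1.8); p=camera_params('side');t=arm.observe()['position']
pts=[t,t+[.019,0,0],t-[.019,0,0],t+[.019,0,.066],t+[-.019,0,.066],t+[.056,0,0],t-[.056,0,0]]
print(proj(p,pts).round(0).tolist())
for u,v in proj(p,pts): cv2.circle(im,(int(u),int(v)),2,(0,255,0),1)
save('s1.png',im,2.5,(270,60,560,300))
```

```text
[[418.0, 187.0], [424.0, 181.0], [411.0, 193.0], [434.0, 140.0], [420.0, 152.0], [437.0, 169.0], [397.0, 206.0]]
```

View pics/s1.png

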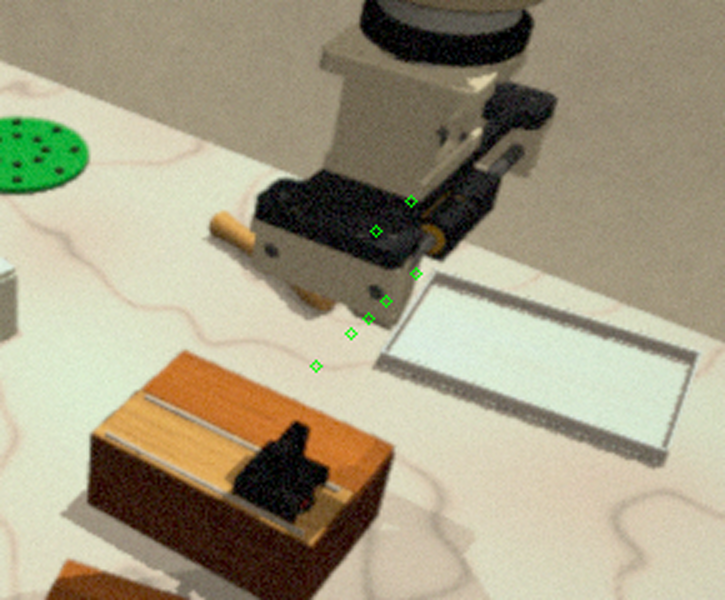

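The wide blocks are finger carriers about 47 mm above the tips. The thin fingers are hidden beneath them, and the clearances still hold. I'll descend beside the fin and push.

send_rows --deltas '[[[0,0,-0.0126],[0,0,0],0],[[0,0,-0.0126],[0,0,0],0],[[0,0,-0.0126],[0,0,0],0],[[0,0,-0.0126],[0,0,0],0],[[0,0,-0.0126],[0,0,0],0],[[0,0,-0.0126],[0,0,0],0],[[0,0,-0.0126],[0,0,0],0],[[0,0,-0.0126],[0,0,0],0],[[0,0,-0.0126],[0,0,0],0],[[0,0,-0.0126],[0,0,0],0]]'

```text
clock: 4.2
position: [0.5337, -0.2478, 0.0997]
ee_rot: [2.168, 2.274, 0.0]
force: [0.1, 0.4, -0.6]
width: 0.004
```

send_rows --deltas '[[[-0.0002,0.004,0],[0,0,0],0],[[-0.0002,0.004,0],[0,0,0],0],[[-0.0002,0.004,0],[0,0,0],0],[[-0.0002,0.004,0],[0,0,0],0],[[-0.0002,0.004,0],[0,0,0],0],[[-0.0002,0.004,0],[0,0,0],0],[[-0.0002,0.004,0],[0,0,0],0],[[-0.0002,0.004,0],[0,0,0],0],[[-0.0002,0.004,0],[0,0,0],0],[[-0.0002,0.004,0],[0,0,0],0]]'

```text
clock: 5.2
position: [0.5319, -0.2075, 0.1008]
ee_rot: [2.167, 2.274, 0.0]
force: [1.5, -2.3, 1.6]
width: 0.007
```

Force shows about 2 N against +y, so the catch is moving. I'll continue for 34 mm.

send_rows --deltas '[[[-0.0002,0.0034,0],[0,0,0],0],[[-0.0002,0.0034,0],[0,0,0],0],[[-0.0002,0.0034,0],[0,0,0],0],[[-0.0002,0.0034,0],[0,0,0],0],[[-0.0002,0.0034,0],[0,0,0],0],[[-0.0002,0.0034,0],[0,0,0],0],[[-0.0002,0.0034,0],[0,0,0],0],[[-0.0002,0.0034,0],[0,0,0],0],[[-0.0002,0.0034,0],[0,0,0],0],[[-0.0002,0.0034,0],[0,0,0],0]]'

```text
clock: 6.2
position: [0.5297, -0.1735, 0.1007]
ee_rot: [-2.168, -2.274, 0.0]
force: [1.8, -1.8, -0.6]
width: 0.003
```

send_rows --deltas '[[[0,0.001,0],[0,0,0],0],[[0,0.001,0],[0,0,0],0],[[0,0.001,0],[0,0,0],0],[[0,0,0],[0,0,0],0],[[0,0,0],[0,0,0],0],[[0,0,0],[0,0,0],0],[[0,0,0],[0,0,0],0],[[0,0,0],[0,0,0],0],[[0,0,0],[0,0,0],0],[[0,0,0],[0,0,0],0]]'

```text
clock: 7.2
position: [0.5296, -0.1707, 0.1007]
ee_rot: [-2.167, -2.274, 0.0]
force: [0.4, -1.7, 0.4]
width: 0.004
```

send_rows --deltas '[[[0,0.001,0],[0,0,0],0],[[0,0.001,0],[0,0,0],0],[[0,0.001,0],[0,0,0],0],[[0,0.001,0],[0,0,0],0],[[0,0,0],[0,0,0],0],[[0,0,0],[0,0,0],0],[[0,0,0],[0,0,0],0],[[0,0,0],[0,0,0],0],[[0,0,0],[0,0,0],0],[[0,0,0],[0,0,0],0]]'

```text
clock: 8.2
position: [0.5296, -0.1701, 0.1008]
ee_rot: [2.168, 2.269, -0.004]
force: [0.7, -11.3, -4.7]
width: 0.009
```

Force rose to 11 N at y = -0.170, so the catch is at its stop, which matches the prediction. I'll back off over the button and look.

send_rows --deltas '[[[0.0004,-0.0058,0],[0,0,0],0],[[0.0004,-0.0058,0],[0,0,0],0],[[0.0004,-0.0058,0],[0,0,0],0],[[0.0004,-0.0058,0],[0,0,0],0],[[0.0004,-0.0058,0],[0,0,0],0],[[0.0004,-0.0058,0],[0,0,0],0],[[0.0004,-0.0058,0],[0,0,0],0],[[0.0004,-0.0058,0],[0,0,0],0],[[0.0004,-0.0058,0],[0,0,0],0],[[0.0002,-0.0058,0],[0,0,0],0]]'

```text
clock: 9.2
position: [0.5336, -0.2253, 0.1007]
ee_rot: [2.168, 2.274, 0.0]
force: [-0.9, 0.1, 0.3]
width: 0.007
```

Run:
```python
from h import *
p=camera_params('side');o=arm.observe();im=cv2.convertScaleAbs(get_image('side'),alpha=1.8);print(o['position'],o['force'])
pts=[(.5335,-.2245,.081),o['position']]; print((proj(p,pts)-[270,100]).round(1)*2.8)
save('s2.png',im,2.8,(270,100,540,310))
```

```text
[ 0.53359317 -0.22529833  0.10074224] [-0.86018473  0.0664183   0.3152487 ]
[[322.56 428.68]
 [329.   404.04]]
```

View pics/s2.png

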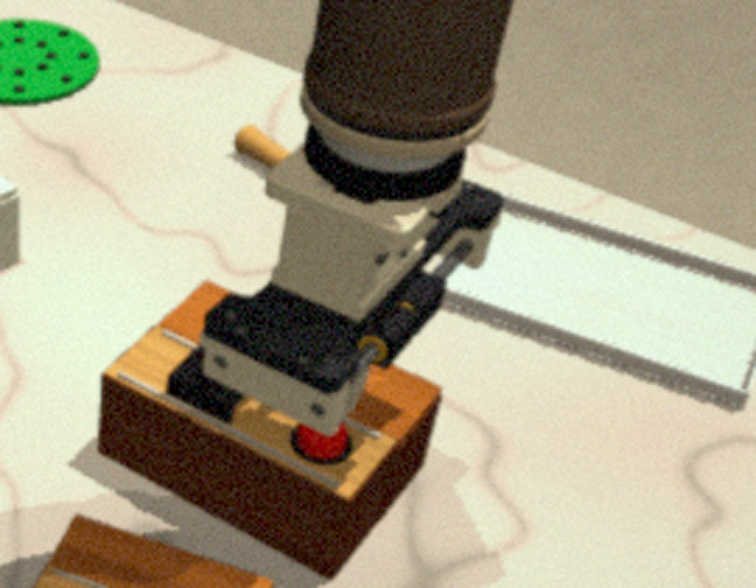

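The red button is exposed at (321,433), and its predicted position is (322,429). The catch is aside on the left at (205,385). I'll press straight down.

send_rows --deltas '[[[0,0,-0.004],[0,0,0],0],[[0,0,-0.004],[0,0,0],0],[[0,0,-0.004],[0,0,0],0],[[0,0,-0.004],[0,0,0],0],[[0,0,-0.003],[0,0,0],0],[[0,0,-0.002],[0,0,0],0],[[0,0,-0.002],[0,0,0],0],[[0,0,-0.002],[0,0,0],0],[[0,0,-0.002],[0,0,0],0],[[0,0,0],[0,0,0],0]]'

```text
clock: 10.25
position: [0.5336, -0.2248, 0.0735]
ee_rot: [2.167, 2.274, -0.0]
force: [-0.1, 0.7, -0.2]
width: 0.005
```

send_rows --deltas '[[[0,0,-0.001],[0,0,0],0],[[0,0,-0.001],[0,0,0],0],[[0,0,-0.001],[0,0,0],0],[[0,0,0],[0,0,0],0],[[0,0,0],[0,0,0],0],[[0,0,0],[0,0,0],0],[[0,0,0],[0,0,0],0],[[0,0,0],[0,0,0],0],[[0,0,0],[0,0,0],0],[[0,0,0],[0,0,0],0]]'

```text
clock: 11.25
position: [0.5338, -0.2251, 0.073]
ee_rot: [2.168, 2.273, 0.003]
force: [-9.4, 5.0, 30.4]
width: 0.009
```

The tool met the hard stop at z = 0.073 with 30 N. I'll retreat straight up.

send_rows --deltas '[[[0,0,0.002],[0,0,0],0],[[0,0,0.004],[0,0,0],0],[[0,0,0.015],[0,0,0],0],[[0,0,0.02],[0,0,0],0],[[0,0,0.02],[0,0,0],0],[[0,0,0.02],[0,0,0],0],[[0,0,0.02],[0,0,0],0],[[0,0,0.02],[0,0,0],0],[[0,0,0.02],[0,0,0],0],[[0,0,0],[0,0,0],0]]'

```text
clock: 12.25
position: [0.5349, -0.226, 0.2151]
ee_rot: [2.165, 2.27, 0.003]
force: [0.1, -0.8, 0.2]
width: 0.005
```

Run:
```python
from h import *
print(arm.observe()['force'])
im=cv2.convertScaleAbs(get_image('side'),alpha=1.8)
save('s3.png',im,2.8,(270,100,540,310))
```

```text
[ 0.12627816 -0.79780849  0.19394648]
```

View pics/s3.png

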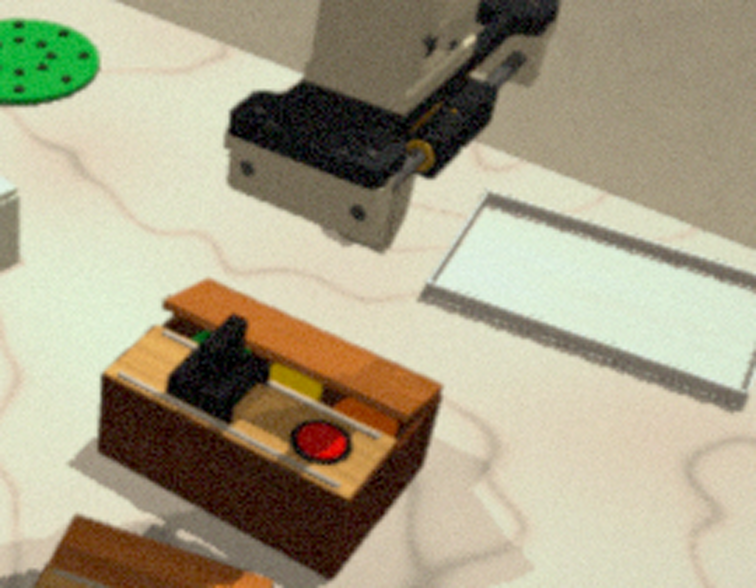

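The button is in at (321,441), the lid stands ajar, and the catch is aside at (218,375). The arm is clear of everything.

```bash
python3 -c "
from cell import job; print(job.sign_off())"
```

```text
the job is handed in; nothing more can be done
None
```

The wooden spice box is open, and I handed the job in at about 12.3 s of the 35 s limit. Sign-off gives no verdict.

- **Catch:** I pushed its fin with the shut fingers until it met the end stop. Force rose from about 2 N to 11 N, where the stop was predicted to be.
- **Button:** I pressed it straight down until the fingers stopped at z = 0.073, with about 30 N on the wrist.
- **Last checks:** after I raised the tool, the final picture showed the catch aside, the button in and the lid ajar. The arm was clear, with under 1 N on the wrist.
- **White box:** I never went near it.
- **Disagreement:** the top and wrist cameras put the box 3–5 mm apart. I took a value between the two, and finding the catch's stop by touch settled the position along the slide.

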